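# Set the voltage-contact carriage of a bar-resistance fixture to its gauge-length stop

### The job

Set the gauge length on the bar-resistance fixture: with a fingertip, press down the black release pad in the middle of the sliding carriage to free its brake, and keep it down while you push the carriage along its rods until it rests against the gauge-length stop (the rail stop with the clamp knob on top and the pointer to the scale, not the plain flat one). Then let the pad spring fully up so that the brake holds the carriage there. Do not drag the carriage against its brake, force anything or shove the stop along, and leave the other things on the bench where they are.

Things in the scene. Friction and masses are not known exactly. Their poses are not given: they have to be found in the camera images.
- fixture: The bar-resistance fixture, fixed to the bench: white base plate (x -60 to 120, y -235 to 235 mm, top at 20 mm), two 12 mm steel guide rods between black end blocks (56 mm high, brass terminals to 100 mm), 10 mm copper specimen bar along x = 62 mm, graduated strip on the -x side. Origin on the bench under the middle of the rail; y along the rail, z up.
- carriage (a joint): Where the carriage stands along the rail, m, positive towards the fixture's +y, 0 midway between the end blocks. Its spring brake holds it against 20 to 30 N; with the pad down it runs freely (1 to 2 N, plus 5 N per m/s).
- carriage_mid (a point): Centre of the aluminium carriage, 32 mm above the bench, on the rail's centre line. Body 92 mm along the rail, 88 mm wide. Over each end a full-width shoulder: upright inner face 24 mm from the middle, top 64 mm above the bench, sloping outwards to 50 mm high. The pad lies in the 48 mm gap between them. From x = 40 mm an arm with a brass terminal (to 93 mm) reaches to the copper bar.
- pad_top (a point): Middle of the top of the black ribbed release pad: 72 mm across the rail, 45 mm along it, top 50 mm above the bench when up, 14 mm below the shoulders' tops; no walls at its two sides. A fingertip on the pad can push on a shoulder's inner face.
- pad (a joint): How far the release pad is pressed, m: about 0 when up (the brake is on), 0.006 at the bottom. The brake lets go over the first 2 mm (about 5 N); fully down takes about 7 N. Its spring brings it up again.
- gauge_stop: The gauge-length stop, clamped on the rail to one side of the carriage: dark steel block 40 mm across, 24 mm along the rail, 20 to 50 mm above the bench, on it a black fluted clamp knob 33 mm wide, 58 to 75 mm high; a thin pointer reaches over the scale. Origin at bench height under its centre, on the rail's centre line. Its clamp slips at about 45 N.
- stop_mid (a point): Centre of the gauge-length stop, 32 mm above the bench. When the carriage touches this stop, carriage_mid and stop_mid are 58 mm apart.
- park_stop: The parking stop, on the rail on the other side of the carriage: the same block, with a flat top bearing only two small cap screws (up to 54 mm), no knob and no pointer. Origin at bench height under its centre. The gauge and parking stops may be on either side.
- pliers: Bystander: pliers with red handles, lying, 165 mm long. Origin under the pivot.
- weight: Bystander: steel knobbed weight, 42 mm across, 62 mm high. Origin at its foot.
- spare_bar: Bystander: copper bar 160 x 12 x 12 mm, lying. Origin under its centre.
- nut: Bystander: loose brass terminal nut, 22 mm across, 20 mm high, standing on the fixture's base plate beyond the copper bar. Origin at its foot.
- jar: Bystander: small lidded jar, 54 mm across, 75 mm high. Origin at its foot.
- tape: Bystander: roll of clear tape, 68 mm across, 18 mm high, lying. Origin at its foot.
- notebook: Bystander: ring-bound notebook 105 x 150 x 10 mm. Origin under its centre.
- driver: Bystander: screwdriver, 170 mm, lying. Origin under its middle.

How it is judged:
On the way, in this order (a step that is already met when the one before it is completed fails the run):
1. the release pad is pressed down by the fingers with the carriage still where it stood (value of joint pad above 0.003 m and contact force between the fingers and fixture above 1 N and distance of carriage_mid from where it was at the start of the episode below 0.006 m), for 0.1 s.
2. the carriage is against the gauge-length stop with the pad still held down by the fingers (distance between carriage_mid and stop_mid below 0.0605 m and value of joint pad above 0.0015 m and contact force between the fingers and fixture above 1 N), for 0.1 s.
At the end, for the whole second after the job is handed in: The carriage rests against the gauge-length stop (no gap over 2.5 mm), the release pad is fully up (within 0.8 mm) so that the brake is on, and the stop is where it was (within 3 mm) (distance between carriage_mid and stop_mid below 0.0605 m and value of joint pad below 0.0008 m and velocity of joint carriage between -0.002 and 0.002 m/s and distance of gauge_stop from where it was at the start of the episode below 0.003 m); the robot touches nothing.
It fails at once if the carriage is dragged against its brake (moved faster than 15 mm/s with the pad up) (value of joint pad below 0.0005 m and (velocity of joint carriage above 0.015 m/s or velocity of joint carriage below -0.015 m/s)).
It fails at once if the gauge-length stop is shoved along by more than 3 mm (distance of gauge_stop from where it was at the start of the episode above 0.003 m).
It fails at once if the fixture, its carriage or its pad is squeezed or forced with more than 80 N by the fingers (contact force between the fingers and fixture above 80 N).
It fails at once if another thing on the bench is moved by more than 15 mm or lifted (distance of any of pliers, weight, spare_bar, nut, jar, tape, notebook, driver from where it was at the start of the episode above 0.015 m).
It also fails if it takes over 34 s, if anything falls off the work surface, if the arm or the gripper's body presses on something with over 40 N, if the wrist force passes 120 N, or if a joint passes its speed limit or range.

### The arm

A 6-joint arm with a two-finger parallel gripper is mounted at the origin on the work surface. World frame = base frame: x ahead of the robot, y to its left, z up, the work surface at z = 0. Lengths are in m, angles in rad, forces in N, time in s.
With the tool pointing down it reaches from about 0.375 to 0.9 m from the base axis. Payload 3.1 kg.
Tool frame: the origin (TCP) lies where the fingers leave the gripper's body, on its centre line; the fingertips stand 73 mm ahead of it and the grasp point (between the pads) lies 54 mm ahead of it; z points along the fingers, y is the line along which they close (so a half turn about z gives the same grasp; the last joint's range is limited). The gripper opens to 85 mm and grips with 20 to 120 N. Pads are 22 mm wide; open, the fingers measure 114 mm over their backs; the gripper's body (76 mm by 85 mm) begins 54 mm behind the grasp point. The pads swing forward as they close: fully open they stand 13 mm farther back than shut.
Start: joints at [-1.361, 0.527, 1.433, -0, 1.181, -0.178], TCP at [0.237, -0.578, 0.304] pointing down, gripper open.
Joint ranges: [-3.08, 3.08], [-0.75, 2.2], [0.22, 2.44], [-1.43, 4.57], [0, 2.65], [-2.85, 2.85]. Speed limits (rad/s): [2.79, 2.79, 3.14, 3.14, 3.14, 3.14].

### API

Orientations are given as a unit quaternion [x, y, z, w].
In Python, from station import manip gives the robot as it stands.
- The arm moves only by the shell command python3 -m crank 'ROWS' [FORCE]. ROWS is JSON, a list of rows, each an object with "dp": the shift along the tool's x, y, z normalised to -1 to 1, where 1 is 50 cm, a list of three; "delta_rot": the turn, a rotation vector about the tool's x, y, z normalised to -1 to 1, where 1 is 2 pi rad, a list of three; "fingers": the opening, from -1 (shut) to 1 (fully open). A call has 1 to 12 rows; each row shifts and turns the commanded pose from where the row before left it, along the tool's axes as they then stand; what a row does not reach is not made up. A row lasts 1/12 s, in which the tool goes at most 41.7 mm and 7.16 degrees, less where a joint would pass 70% of its speed; a pose out of reach is approached as far as the arm can. A call with a number of a shift or a turn outside -1 to 1 is refused whole. A call with a gripper value outside its range is refused whole. The fingers move at their own pace and stop on an object; FORCE is the grip in N (left out, the last holds). Time passes only in rows, so rows that do not move let the fingers close. It gives the time, the measured TCP pose, the force, the opening and the grip force at its end, in the units of the state.
- manip.sense(): the state, without advancing time (a new reading comes with each control period).
- manip.snapshot(name): name is "side" or "top" or "wrist"; returns (picture, depth): 400x640x3 uint8, red, green, blue; 400x640 float32, m along the optical axis (not along the pixel's ray), 0 where there is no reading.
- manip.camera_model(name): a dict with "fx", "fy", "cx", "cy" (pixels), "k1" (the pictures are not rectified: a ray, as slopes to the right and down, at radius r is drawn at 1 + k1 r^2 times it, then the intrinsics apply), "origin" and "attitude" of the camera in the world. Camera axes: x right, y up, looking along -z (the intrinsics and any distortion apply to the point x, -y, -z); pixel columns grow to the right and rows downward; lengths in m; the calibration is good to about 2 mm. A picture is of the moment at which its call begins: read the wrist's pose just before it. camera_model takes no time and is no camera call; for the wrist camera it gives the pose at the moment of the call.
- manip.sign_off(): hands the job in; it is judged then, once.
The state is a dict: "t": time; "q": joint angles; "qd": joint speeds; "tau": joint torques, N m; "tcp_pos": TCP position; "tool_rot": TCP orientation; "force": force on the tool from outside, world axes, zero at the start; "ft_torque": the same for the moment, N m; "finger_gap": opening from 0.0 (shut) to 1.0 (fully open); "gripper_force": force on a finger pad.
Only numpy, scipy, OpenCV 4.12 (cv2) and the standard library are available. Lean on these libraries where they do the work, as an engineer would, in place of code of your own. Each camera call takes 0.05 s, during which the arm holds its last target. There are 200 camera calls.

## Working session

There is one attempt and no reset: what is moved stays moved. The work goes in short steps, Python scripts to look and compute and a shell command to move; the robot and the scene stay as the last step left them, time stands still between calls to the robot, and variables do not carry over. Pictures are saved under pics/ and viewed, at most 10 in all, crops included, and the job is handed in when it is done.

```bash
mkdir -p pics; cat > h.py <<'E'
import numpy as np, cv2
from station import manip
from scipy.spatial.transform import Rotation as R
def cam(n):
    m=manip.camera_model(n); a=np.array(m['attitude'],float)
    A=a if a.shape==(3,3) else R.from_quat(a).as_matrix()
    return m,A,np.array(m['origin'])
def dirs(n,uv,mm=None):
    m,A,o=mm or cam(n); uv=np.atleast_2d(np.array(uv,float))
    d=np.c_[(uv[:,0]-m['cx'])/m['fx'],(uv[:,1]-m['cy'])/m['fy']]; s=d.copy()
    for _ in range(20): s=d/(1+m['k1']*(s**2).sum(1,keepdims=True))
    return np.c_[s[:,0],-s[:,1],-np.ones(len(s))]@A.T,o
def plane(n,uv,z,mm=None):
    v,o=dirs(n,uv,mm); return o+v*((z-o[2])/v[:,2])[:,None]
def deproj(n,uv,depth,mm=None):
    v,o=dirs(n,uv,mm); uv=np.atleast_2d(uv).astype(int)
    return o+v*depth[uv[:,1],uv[:,0]][:,None]
E
python3 - <<'E'
from h import *
print(manip.sense())
for n in('top','side'):
    mm=cam(n); print(n,mm)
    p,d=manip.snapshot(n); cv2.imwrite(f'pics/{n}0.png',p[:,:,::-1]); np.save(f'pics/{n}0.npy',d)
E
```

```text
{'t': 0.0, 'q': array([-1.36051834e+00,  5.28435591e-01,  1.43393520e+00,  3.27315268e-05,
        1.18142357e+00, -1.78524329e-01]), 'qd': array([-1.04693164e-03, -5.70780625e-04,  3.12548984e-04, -4.72648152e-05,
        7.09788561e-04, -9.93635055e-04]), 'tau': array([ 5.47393993e-04, -4.42347836e+01, -1.78028637e+01, -2.53345561e-04,
        8.48165917e-03, -2.72438336e-05]), 'tcp_pos': array([ 0.23682157, -0.57776685,  0.30294179]), 'tool_rot': array([ 9.81164138e-01,  1.93172779e-01, -2.34535500e-06, -1.10095583e-03]), 'force': array([ 0.27858688, -0.30277961,  1.45565484]), 'ft_torque': array([-0.01360251, -0.00261335,  0.02219764]), 'gripper_force': 0.0, 'finger_gap': 1.003371957493759}
top ({'fx': 475.82183806544595, 'fy': 475.82183806544595, 'cx': 308.6691339165701, 'cy': 198.91557205327737, 'k1': -0.018610695054165925, 'origin': array([0.36871339, 0.03962042, 1.35246368]), 'attitude': array([-0.04446581,  0.03051465,  0.7065409 , -0.70561434])}, array([[-2.62379896e-04,  9.94377072e-01, -1.05896976e-01],
       [-9.99804507e-01, -2.35450745e-03, -1.96317184e-02],
       [-1.97706659e-02,  1.05871123e-01,  9.94183296e-01]]), array([0.36871339, 0.03962042, 1.35246368]))
side ({'fx': 434.7908207223122, 'fy': 434.7908207223122, 'cx': 321.2024826794863, 'cy': 199.19741467547553, 'k1': -0.02605062912970243, 'origin': array([0.40188818, 1.06558316, 0.85475505]), 'attitude': array([-0.01438822,  0.44216655,  0.89532703, -0.05168393])}, array([[-0.9942435 ,  0.07982407, -0.07147014],
       [-0.10527202, -0.60363503,  0.79028004],
       [ 0.01994149,  0.7932546 ,  0.60856345]]), array([0.40188818, 1.06558316, 0.85475505]))
```

View pics/top0.png

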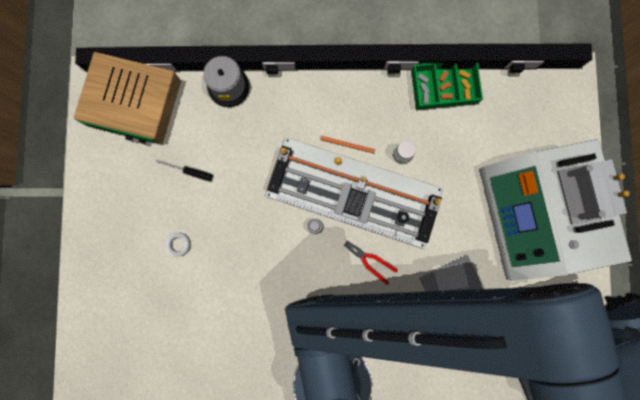

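View pics/side0.png

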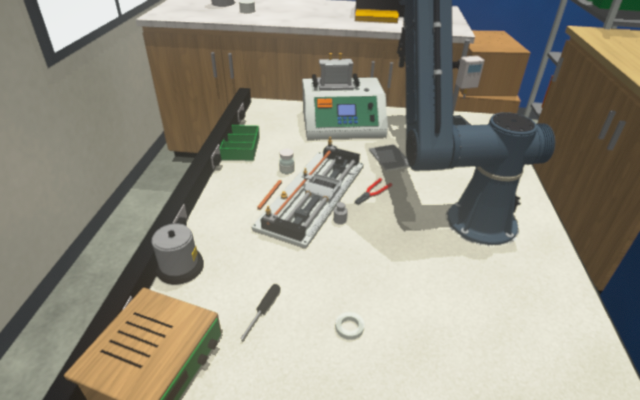

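The top view shows the fixture with plate corners at about (285,140), (443,190), (424,246) and (267,198). The carriage pad is near (355,202), the knobbed gauge stop near (403,217), and the plain stop near (303,185). The weight is at (316,226) and the pliers at (370,262). I'll enlarge that area and measure it.

```bash
python3 - <<'E'
from h import *
p=cv2.imread('pics/top0.png'); d=np.load('pics/top0.npy')
cv2.imwrite('pics/crop1.png',cv2.resize(p[130:255,260:450],None,fx=4,fy=4,interpolation=cv2.INTER_CUBIC))
for n,uv,z in [('c1',(285,140),.02),('c2',(443,190),.02),('c3',(424,246),.02),('c4',(267,198),.02),('pad',(355,202),.05),('knob',(403,217),.075),('park',(303,185),.05)]:
    print(n,plane('top',uv,z).round(4),deproj('top',uv,d).round(4))
E
```

```text
c1 [[0.6801 0.1336 0.02  ]] [[0.6799 0.1335 0.021 ]]
c2 [[ 0.5349 -0.3117  0.02  ]] [[ 0.5368 -0.3156  0.0053]]
c3 [[ 0.3784 -0.2544  0.02  ]] [[ 0.3784 -0.2542  0.021 ]]
c4 [[0.5135 0.1836 0.02  ]] [[5.157e-01 1.857e-01 3.000e-04]]
pad [[ 0.4986 -0.0619  0.05  ]] [[ 0.4989 -0.0622  0.0469]]
knob [[ 0.4554 -0.1881  0.075 ]] [[ 0.4551 -0.1872  0.0798]]
park [[0.5461 0.081  0.05  ]] [[0.5461 0.081  0.0506]]
```

View pics/crop1.png

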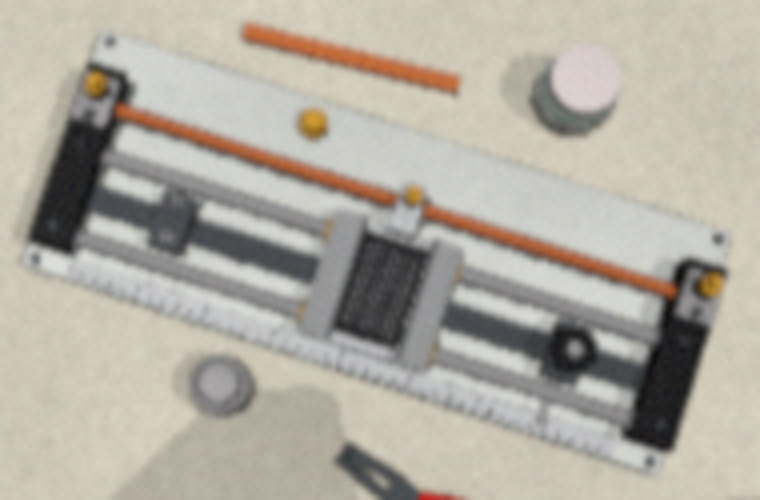

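The crop puts the pad centre at about (382,289), the knob at (572,348), the park stop at (172,220) and the weight at (220,385). The plate works out at 0.468 m long, which matches. The rail runs about 18° off world y, and the gauge stop is 133 mm away on the −y side, so the carriage has about 75 mm to travel. Next I move above the pad with the fingers shut and the tool x axis along the rail.

```bash
R='{"dp":[0.0365,-0.0315,0],"delta_rot":[0,0,0],"fingers":-1}'
python3 -m crank '[{"dp":[0.0365,-0.0315,0],"delta_rot":[0,0,0],"fingers":-1},{"dp":[0.0365,-0.0315,0],"delta_rot":[0,0,0],"fingers":-1},{"dp":[0.0365,-0.0315,0],"delta_rot":[0,0,0],"fingers":-1},{"dp":[0.0365,-0.0315,0],"delta_rot":[0,0,0],"fingers":-1},{"dp":[0.0365,-0.0315,0],"delta_rot":[0,0,0],"fingers":-1},{"dp":[0.0365,-0.0315,0],"delta_rot":[0,0,0],"fingers":-1},{"dp":[0.0365,-0.0315,0],"delta_rot":[0,0,0],"fingers":-1},{"dp":[0.0365,-0.0315,0],"delta_rot":[0,0,0],"fingers":-1},{"dp":[0.0365,-0.0315,0],"delta_rot":[0,0,0],"fingers":-1},{"dp":[0.0365,-0.0315,0],"delta_rot":[0,0,0],"fingers":-1},{"dp":[0.0365,-0.0315,0],"delta_rot":[0,0,0],"fingers":-1},{"dp":[0.0365,-0.0315,0],"delta_rot":[0,0,0],"fingers":-1}]' 30
python3 -m crank '[{"dp":[0.0365,-0.0315,0],"delta_rot":[0,0,0],"fingers":-1},{"dp":[0.0365,-0.0315,0],"delta_rot":[0,0,0],"fingers":-1},{"dp":[0.0365,-0.0315,0],"delta_rot":[0,0,0],"fingers":-1},{"dp":[0.0365,-0.0315,0],"delta_rot":[0,0,0],"fingers":-1},{"dp":[0.0365,-0.0315,0],"delta_rot":[0,0,0],"fingers":-1},{"dp":[0.0365,-0.0315,0],"delta_rot":[0,0,0],"fingers":-1},{"dp":[0.0365,-0.0315,0],"delta_rot":[0,0,0],"fingers":-1},{"dp":[0.0365,-0.0315,0],"delta_rot":[0,0,0],"fingers":-1},{"dp":[0.0365,-0.0315,0],"delta_rot":[0,0,0],"fingers":-1},{"dp":[0.0365,-0.0315,0],"delta_rot":[0,0,0],"fingers":-1},{"dp":[0.0365,-0.0315,0],"delta_rot":[0,0,0],"fingers":-1},{"dp":[0.0365,-0.0315,0],"delta_rot":[0,0,0],"fingers":-1}]'
python3 -m crank '[{"dp":[0,0,0],"delta_rot":[0,0,-0.01726],"fingers":-1},{"dp":[0,0,0],"delta_rot":[0,0,-0.01726],"fingers":-1},{"dp":[0,0,0],"delta_rot":[0,0,-0.01726],"fingers":-1},{"dp":[0,0,0],"delta_rot":[0,0,-0.01726],"fingers":-1},{"dp":[0,0,0],"delta_rot":[0,0,-0.01726],"fingers":-1},{"dp":[0,0,0],"delta_rot":[0,0,-0.01726],"fingers":-1},{"dp":[0,0,0],"delta_rot":[0,0,-0.01726],"fingers":-1},{"dp":[0,0,0],"delta_rot":[0,0,-0.01726],"fingers":-1},{"dp":[0,0,0],"delta_rot":[0,0,0],"fingers":-1},{"dp":[0,0,0],"delta_rot":[0,0,0],"fingers":-1}]'
python3 - <<'E'
from h import *
import pickle
mm=cam('wrist'); p,d=manip.snapshot('wrist'); pickle.dump((mm,d),open('pics/w1.pkl','wb'))
cv2.imwrite('pics/w1.png',p[:,:,::-1]); print(manip.sense()['tcp_pos'],R.from_quat(manip.sense()['tool_rot']).as_matrix().round(4))
E
```

```text
t: 1.1
tcp_pos: [0.3682, -0.3191, 0.3037]
tool_rot: [0.981, 0.193, -0.0, -0.0]
force: [0.5, -0.2, 0.4]
finger_gap: 0.003
gripper_force: 0.0
t: 2.1
tcp_pos: [0.4991, -0.0613, 0.3036]
tool_rot: [0.981, 0.193, -0.0, -0.0]
force: [0.6, -0.8, 1.2]
finger_gap: -0.001
gripper_force: 0.0
t: 2.93
tcp_pos: [0.4988, -0.0624, 0.3037]
tool_rot: [0.81, 0.587, -0.0, -0.0]
force: [0.4, -0.1, -0.2]
finger_gap: 0.001
gripper_force: 0.0
[ 0.49879547 -0.06243788  0.30371504] [[ 3.117e-01  9.502e-01 -5.000e-04]
 [ 9.502e-01 -3.117e-01  2.000e-04]
 [ 0.000e+00 -6.000e-04 -1.000e+00]]
```

View pics/w1.png

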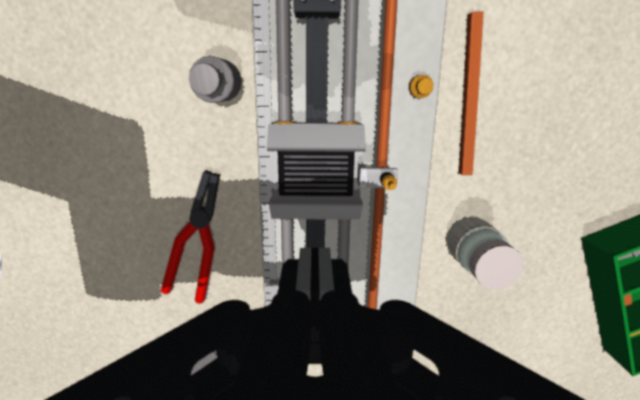

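In the wrist view the pad spans about (279,151) to (355,196). The gauge-side shoulder lies below it at rows 197–217, and the stop is hidden behind the gripper. I'll compute the pad centre and the shoulder edges.

```bash
python3 - <<'E'
from h import *
import pickle
mm,d=pickle.load(open('pics/w1.pkl','rb'))
c=plane('wrist',[(280,151),(354,151),(356,196),(278,196)],.05,mm); print(c.round(4),c.mean(0).round(4))
print('sizes',[np.linalg.norm(c[i]-c[i-1]).round(4) for i in range(4)])
u=np.array([-.309,-.951,0])
print('depth col',[(r,*deproj('wrist',(317,r),d,mm)[0].round(4)) for r in (127,140,149,160,175,188,195,200,210)])
# rail direction: rods' midline by depth at z~ rod height rows
for r in (30,60,90,110):
    q=deproj('wrist',[(x,r) for x in range(262,372)],d,mm); k=(q[:,2]>.034)&(q[:,2]<.06); print(r,np.flatnonzero(k)+262,q[k].mean(0).round(4))
print('xy',u)
E
```

```text
[[ 0.4749 -0.0333  0.05  ]
 [ 0.5407 -0.0548  0.05  ]
 [ 0.5302 -0.0978  0.05  ]
 [ 0.4581 -0.0742  0.05  ]] [ 0.501 -0.065  0.05 ]
sizes [np.float64(0.0442), np.float64(0.0692), np.float64(0.0442), np.float64(0.0759)]
depth col [(127, np.float64(0.5147), np.float64(-0.0227), np.float64(0.0526)), (140, np.float64(0.5114), np.float64(-0.0328), np.float64(0.0608)), (149, np.float64(0.5091), np.float64(-0.0399), np.float64(0.0644)), (160, np.float64(0.5052), np.float64(-0.0522), np.float64(0.05)), (175, np.float64(0.5008), np.float64(-0.0656), np.float64(0.0519)), (188, np.float64(0.4968), np.float64(-0.078), np.float64(0.051)), (195, np.float64(0.4946), np.float64(-0.0847), np.float64(0.0509)), (200, np.float64(0.4936), np.float64(-0.0877), np.float64(0.0569)), (210, np.float64(0.4908), np.float64(-0.096), np.float64(0.0609))]
30 [276 277 278 279 280 281 282 283 284 285 286 287 288 289 306 307 308 309
 310 311 312 313 314 315 316 317 318 319 320 321 322 323 324 325 326 327
 344 345 346 347 348 349 350 351 352 353 354 355 356 357] [0.5402 0.0564 0.0392]
60 [277 278 279 280 281 282 283 284 285 286 287 288 289 306 307 308 309 310
 311 312 313 314 315 316 317 318 319 320 321 322 323 324 325 326 327 344
 345 346 347 348 349 350 351 352 353 354 355 356] [0.5324 0.0327 0.0395]
90 [278 279 280 281 282 283 284 285 286 287 288 289 290 306 307 308 309 310
 311 312 313 314 315 316 317 318 319 321 322 323 324 325 326 343 344 345
 346 347 348 349 350 351 352 353 354 355] [0.5241 0.0081 0.0395]
110 [278 279 280 281 282 283 284 285 286 287 288 289 290 306 307 308 309 310
 311 312 313 314 315 316 317 318 319 320 321 322 323 324 325 326 342 343
 344 345 346 347 348 349 350 351 352 353 354] [ 0.5184 -0.0089  0.0396]
xy [-0.309 -0.951  0.   ]
```

The rail direction from the rods is 18.5° against 18.2° for the tool, and both views agree on the pad centre to within 3 mm, so I go down.

```bash
python3 -m crank '[{"dp":[0,0,0.055],"delta_rot":[0,0,0],"fingers":-1},{"dp":[0,0,0.055],"delta_rot":[0,0,0],"fingers":-1},{"dp":[0,0,0.055],"delta_rot":[0,0,0],"fingers":-1},{"dp":[0,0,0.055],"delta_rot":[0,0,0],"fingers":-1},{"dp":[0,0,0.055],"delta_rot":[0,0,0],"fingers":-1},{"dp":[0,0,0.055],"delta_rot":[0,0,0],"fingers":-1},{"dp":[0,0,0.004],"delta_rot":[0,0,0],"fingers":-1},{"dp":[0,0,0.004],"delta_rot":[0,0,0],"fingers":-1},{"dp":[0,0,0.004],"delta_rot":[0,0,0],"fingers":-1},{"dp":[0,0,0.004],"delta_rot":[0,0,0],"fingers":-1},{"dp":[0,0,0.004],"delta_rot":[0,0,0],"fingers":-1},{"dp":[0,0,0],"delta_rot":[0,0,0],"fingers":-1}]'
python3 -m crank '[{"dp":[0,0,0.004],"delta_rot":[0,0,0],"fingers":-1},{"dp":[0,0,0.004],"delta_rot":[0,0,0],"fingers":-1},{"dp":[0,0,0],"delta_rot":[0,0,0],"fingers":-1},{"dp":[0,0,0],"delta_rot":[0,0,0],"fingers":-1}]'
```

```text
t: 3.98
tcp_pos: [0.4995, -0.0626, 0.1299]
tool_rot: [0.809, 0.588, 0.001, 0.001]
force: [-0.3, -0.9, 0.6]
finger_gap: 0.0
gripper_force: 0.0
t: 4.32
tcp_pos: [0.4989, -0.0625, 0.125]
tool_rot: [0.809, 0.588, 0.0, -0.0]
force: [0.0, -0.8, 0.4]
finger_gap: 0.002
gripper_force: 0.0
```

```bash
python3 -m crank '[{"dp":[0,0,0.002],"delta_rot":[0,0,0],"fingers":-1},{"dp":[0,0,0.002],"delta_rot":[0,0,0],"fingers":-1},{"dp":[0,0,0.002],"delta_rot":[0,0,0],"fingers":-1},{"dp":[0,0,0],"delta_rot":[0,0,0],"fingers":-1}]'
python3 -m crank '[{"dp":[0,0,0.002],"delta_rot":[0,0,0],"fingers":-1},{"dp":[0,0,0.002],"delta_rot":[0,0,0],"fingers":-1},{"dp":[0,0,0],"delta_rot":[0,0,0],"fingers":-1},{"dp":[0,0,0],"delta_rot":[0,0,0],"fingers":-1}]'
```

```text
t: 4.65
tcp_pos: [0.499, -0.0625, 0.1218]
tool_rot: [0.809, 0.588, -0.0, -0.0]
force: [0.1, -0.1, 2.2]
finger_gap: 0.0
gripper_force: 0.9
t: 4.98
tcp_pos: [0.499, -0.0625, 0.1202]
tool_rot: [0.809, 0.588, 0.0, 0.0]
force: [0.2, -1.0, 5.6]
finger_gap: 0.003
gripper_force: 2.7
```

```bash
python3 -m crank '[{"dp":[0,0,0.002],"delta_rot":[0,0,0],"fingers":-1},{"dp":[0,0,0.002],"delta_rot":[0,0,0],"fingers":-1},{"dp":[0,0,0],"delta_rot":[0,0,0],"fingers":-1},{"dp":[0,0,0],"delta_rot":[0,0,0],"fingers":-1}]'
```

```text
t: 5.32
tcp_pos: [0.499, -0.0625, 0.1184]
tool_rot: [0.809, 0.588, 0.0, 0.0]
force: [-0.6, -0.0, 6.7]
finger_gap: -0.002
gripper_force: 3.1
```

```bash
python3 -m crank '[{"dp":[0,0,0.002],"delta_rot":[0,0,0],"fingers":-1},{"dp":[0,0,0.001],"delta_rot":[0,0,0],"fingers":-1},{"dp":[0,0,0],"delta_rot":[0,0,0],"fingers":-1},{"dp":[0,0,0],"delta_rot":[0,0,0],"fingers":-1}]'
```

```text
t: 5.65
tcp_pos: [0.499, -0.0625, 0.117]
tool_rot: [0.809, 0.588, 0.0, 0.0]
force: [-2.1, 1.3, 6.7]
finger_gap: 0.004
gripper_force: 3.4
```

The pad is down about 6 mm at 7 N with the carriage unmoved. Next I push towards the stop, along tool −x.

```bash
python3 -m crank '[{"dp":[-0.004,0,0],"delta_rot":[0,0,0],"fingers":-1},{"dp":[-0.004,0,0],"delta_rot":[0,0,0],"fingers":-1},{"dp":[-0.004,0,0],"delta_rot":[0,0,0],"fingers":-1},{"dp":[-0.004,0,0],"delta_rot":[0,0,0],"fingers":-1},{"dp":[-0.004,0,0],"delta_rot":[0,0,0],"fingers":-1},{"dp":[-0.004,0,0],"delta_rot":[0,0,0],"fingers":-1},{"dp":[-0.004,0,0],"delta_rot":[0,0,0],"fingers":-1},{"dp":[-0.004,0,0],"delta_rot":[0,0,0],"fingers":-1},{"dp":[-0.004,0,0],"delta_rot":[0,0,0],"fingers":-1},{"dp":[-0.004,0,0],"delta_rot":[0,0,0],"fingers":-1}]'
```

```text
t: 6.48
tcp_pos: [0.4927, -0.0813, 0.117]
tool_rot: [0.809, 0.588, 0.0, -0.0]
force: [-1.9, 1.7, 6.6]
finger_gap: 0.002
gripper_force: 3.4
```

```bash
python3 -m crank '[{"dp":[-0.005,0,0],"delta_rot":[0,0,0],"fingers":-1},{"dp":[-0.005,0,0],"delta_rot":[0,0,0],"fingers":-1},{"dp":[-0.005,0,0],"delta_rot":[0,0,0],"fingers":-1},{"dp":[-0.005,0,0],"delta_rot":[0,0,0],"fingers":-1},{"dp":[-0.005,0,0],"delta_rot":[0,0,0],"fingers":-1},{"dp":[-0.005,0,0],"delta_rot":[0,0,0],"fingers":-1},{"dp":[-0.005,0,0],"delta_rot":[0,0,0],"fingers":-1},{"dp":[-0.005,0,0],"delta_rot":[0,0,0],"fingers":-1},{"dp":[0,0,0],"delta_rot":[0,0,0],"fingers":-1}]'
python3 - <<'E'
from h import *
p,d=manip.snapshot('top'); cv2.imwrite('pics/t2.png',cv2.resize(p[130:255,260:450,::-1],None,fx=4,fy=4,interpolation=cv2.INTER_CUBIC))
E
```

```text
t: 7.23
tcp_pos: [0.4863, -0.1007, 0.1169]
tool_rot: [0.809, 0.588, -0.0, -0.0]
force: [-2.4, -1.6, 7.1]
finger_gap: 0.003
gripper_force: 3.4
```

View pics/t2.png

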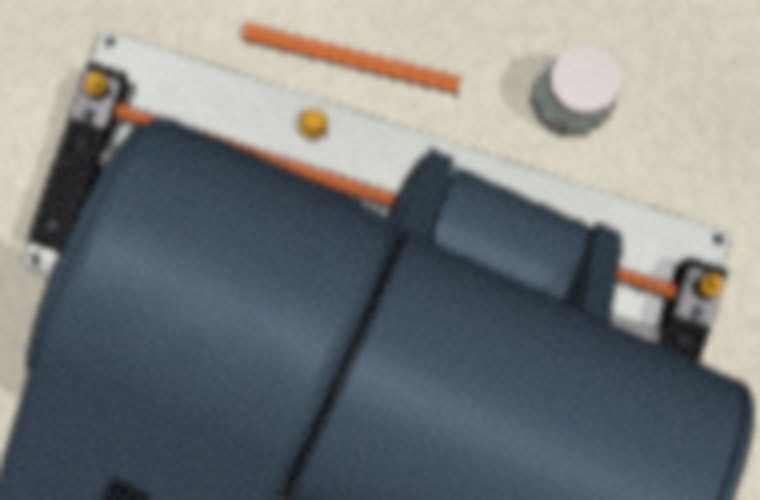

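The arm hides the carriage in the top view, so I check with the wrist camera.

```bash
python3 - <<'E'
from h import *
mm=cam('wrist'); p,d=manip.snapshot('wrist'); cv2.imwrite('pics/w2.png',p[:,:,::-1]); import pickle; pickle.dump((mm,d),open('pics/w2.pkl','wb'))
E
```

```text
(no output)
```

View pics/w2.png

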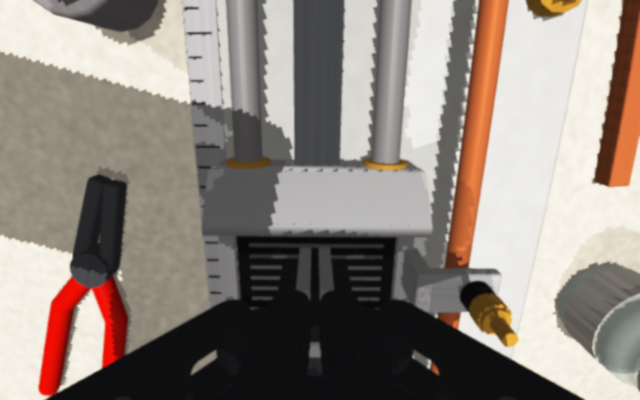

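The wrist view shows the finger inside the gap and the far shoulder's inner top edge at row 235, about column 318. I'll work out the carriage centre from that edge.

```bash
python3 - <<'E'
from h import *
import pickle
u=np.array([-.3145,-.949,0])
a=pickle.load(open('pics/w1.pkl','rb')); b=pickle.load(open('pics/w2.pkl','rb'))
s=lambda x:(x-np.array([.4988,-.0624,0]))@u
print('before',s(plane('wrist',[(317,150)],.064,a[0])[0])+.024)
e=plane('wrist',[(318,235)],.064,b[0])[0]; print('now',s(e)+.024, deproj('wrist',[(318,225),(318,232),(318,240)],b[1],b[0]).round(4))
print('tool',s(manip.sense()['tcp_pos']*[1,1,0]), 'knob',s(np.array([.4554,-.1881,0])))
E
```

```text
before 0.00040448661106414624
now 0.04107784355783026 [[ 0.4966 -0.0752  0.0642]
 [ 0.4957 -0.0777  0.0648]
 [ 0.4922 -0.0894  0.0454]]
tool 0.04023238753026955 knob 0.13293859999999996
```

The pad's friction is carrying the carriage: 40.7 mm against the tool's 40.2 mm. About 34 mm remain.

```bash
python3 -m crank '[{"dp":[-0.005,0,0],"delta_rot":[0,0,0],"fingers":-1},{"dp":[-0.005,0,0],"delta_rot":[0,0,0],"fingers":-1},{"dp":[-0.005,0,0],"delta_rot":[0,0,0],"fingers":-1},{"dp":[-0.005,0,0],"delta_rot":[0,0,0],"fingers":-1},{"dp":[-0.005,0,0],"delta_rot":[0,0,0],"fingers":-1},{"dp":[-0.005,0,0],"delta_rot":[0,0,0],"fingers":-1},{"dp":[-0.005,0,0],"delta_rot":[0,0,0],"fingers":-1},{"dp":[-0.005,0,0],"delta_rot":[0,0,0],"fingers":-1},{"dp":[-0.005,0,0],"delta_rot":[0,0,0],"fingers":-1},{"dp":[-0.005,0,0],"delta_rot":[0,0,0],"fingers":-1},{"dp":[-0.005,0,0],"delta_rot":[0,0,0],"fingers":-1},{"dp":[0,0,0],"delta_rot":[0,0,0],"fingers":-1}]'
```

```text
t: 8.33
tcp_pos: [0.4776, -0.1268, 0.1169]
tool_rot: [0.809, 0.588, -0.0, -0.0]
force: [-2.6, -0.3, 6.9]
finger_gap: 0.002
gripper_force: 3.4
```

```bash
python3 -m crank '[{"dp":[-0.002,0,0],"delta_rot":[0,0,0],"fingers":-1},{"dp":[-0.002,0,0],"delta_rot":[0,0,0],"fingers":-1},{"dp":[-0.002,0,0],"delta_rot":[0,0,0],"fingers":-1},{"dp":[-0.002,0,0],"delta_rot":[0,0,0],"fingers":-1},{"dp":[-0.002,0,0],"delta_rot":[0,0,0],"fingers":-1},{"dp":[-0.002,0,0],"delta_rot":[0,0,0],"fingers":-1},{"dp":[-0.002,0,0],"delta_rot":[0,0,0],"fingers":-1},{"dp":[-0.002,0,0],"delta_rot":[0,0,0],"fingers":-1},{"dp":[-0.002,0,0],"delta_rot":[0,0,0],"fingers":-1},{"dp":[-0.002,0,0],"delta_rot":[0,0,0],"fingers":-1},{"dp":[0,0,0],"delta_rot":[0,0,0],"fingers":-1}]'
```

```text
t: 9.25
tcp_pos: [0.4746, -0.1357, 0.1168]
tool_rot: [0.809, 0.587, 0.0, -0.001]
force: [-0.7, 1.2, 7.5]
finger_gap: -0.003
gripper_force: 3.4
```

```bash
python3 -m crank '[{"dp":[-0.002,0,0],"delta_rot":[0,0,0],"fingers":-1},{"dp":[-0.002,0,0],"delta_rot":[0,0,0],"fingers":-1},{"dp":[-0.002,0,0],"delta_rot":[0,0,0],"fingers":-1},{"dp":[-0.002,0,0],"delta_rot":[0,0,0],"fingers":-1},{"dp":[-0.002,0,0],"delta_rot":[0,0,0],"fingers":-1},{"dp":[0,0,0],"delta_rot":[0,0,0],"fingers":-1}]'
python3 - <<'E'
from h import *
import pickle
mm=cam('wrist'); p,d=manip.snapshot('wrist'); cv2.imwrite('pics/w3.png',p[:,:,::-1]); pickle.dump((mm,d),open('pics/w3.pkl','wb'))
u=np.array([-.3145,-.949,0]); s=lambda x:(x-np.array([.4988,-.0624,0]))@u
q=deproj('wrist',[(318,r) for r in range(150,280)],d,mm)
k=np.flatnonzero((q[:-1,2]>.06)&(q[1:,2]<.056)); print(k+150,[s(plane('wrist',[(318,i+150.5)],.064,mm)[0])+.024 for i in k],'tool',s(manip.sense()['tcp_pos']))
E
```

```text
t: 9.75
tcp_pos: [0.4735, -0.14, 0.1169]
tool_rot: [0.809, 0.587, 0.001, -0.0]
force: [1.5, 4.9, 6.3]
finger_gap: 0.003
gripper_force: 3.4
[225] [np.float64(0.0784364460882496)] tool 0.08161521459719999
```

The rail force has risen to about 5 N and the tool is now slipping over the pad, so the carriage seems to be at the stop. I advance a little more to see whether the carriage stays put.

```bash
python3 -m crank '[{"dp":[-0.002,0,0],"delta_rot":[0,0,0],"fingers":-1},{"dp":[-0.002,0,0],"delta_rot":[0,0,0],"fingers":-1},{"dp":[-0.002,0,0],"delta_rot":[0,0,0],"fingers":-1},{"dp":[-0.002,0,0],"delta_rot":[0,0,0],"fingers":-1},{"dp":[-0.002,0,0],"delta_rot":[0,0,0],"fingers":-1},{"dp":[0,0,0],"delta_rot":[0,0,0],"fingers":-1}]'
cat > m.py <<'E'
from h import *
mm=cam('wrist'); p,d=manip.snapshot('wrist')
u=np.array([-.3145,-.949,0]); s=lambda x:(x-np.array([.4988,-.0624,0]))@u
q=deproj('wrist',[(318,r) for r in range(150,280)],d,mm)
k=np.flatnonzero((q[:-1,2]>.06)&(q[1:,2]<.056)); print(k+150,[s(plane('wrist',[(318,i+150.5)],.064,mm)[0])+.024 for i in k],'tool',s(manip.sense()['tcp_pos']),manip.sense()['force']@u)
E
python3 m.py
```

```text
t: 10.3
tcp_pos: [0.472, -0.1448, 0.1169]
tool_rot: [0.809, 0.587, 0.001, -0.0]
force: [1.3, 4.7, 6.8]
finger_gap: -0.0
gripper_force: 3.4
[213] [np.float64(0.07858310617292828)] tool 0.08663555807714282 -4.218467341926908
```

The carriage stays at 78.5 mm while the tool slid 5 mm, so it is resting on the stop. Now I lift straight up.

```bash
python3 -m crank '[{"dp":[0,0,-0.003],"delta_rot":[0,0,0],"fingers":-1},{"dp":[0,0,-0.003],"delta_rot":[0,0,0],"fingers":-1},{"dp":[0,0,-0.003],"delta_rot":[0,0,0],"fingers":-1},{"dp":[0,0,-0.003],"delta_rot":[0,0,0],"fingers":-1},{"dp":[0,0,-0.003],"delta_rot":[0,0,0],"fingers":-1},{"dp":[0,0,-0.003],"delta_rot":[0,0,0],"fingers":-1},{"dp":[0,0,-0.02],"delta_rot":[0,0,0],"fingers":-1},{"dp":[0,0,-0.04],"delta_rot":[0,0,0],"fingers":-1},{"dp":[0,0,-0.05],"delta_rot":[0,0,0],"fingers":-1},{"dp":[0,0,-0.05],"delta_rot":[0,0,0],"fingers":-1},{"dp":[0,0,-0.05],"delta_rot":[0,0,0],"fingers":-1},{"dp":[0,0,-0.05],"delta_rot":[0,0,0],"fingers":-1}]'
python3 -m crank '[{"dp":[0.06,0,0],"delta_rot":[0,0,0],"fingers":-1},{"dp":[0.06,0,0],"delta_rot":[0,0,0],"fingers":-1},{"dp":[0.06,0,0],"delta_rot":[0,0,0],"fingers":-1},{"dp":[0.06,0,0],"delta_rot":[0,0,0],"fingers":-1},{"dp":[0.06,0,0],"delta_rot":[0,0,0],"fingers":-1},{"dp":[0.06,0,0],"delta_rot":[0,0,0],"fingers":-1},{"dp":[0.06,0,0],"delta_rot":[0,0,0],"fingers":-1},{"dp":[0.06,0,0],"delta_rot":[0,0,0],"fingers":-1},{"dp":[0,0,0],"delta_rot":[0,0,0],"fingers":-1},{"dp":[0,0,0],"delta_rot":[0,0,0],"fingers":-1}]'
python3 - <<'E'
from h import *
for n,c in(('top',(130,255,260,450)),('side',(130,250,240,400))):
    p,d=manip.snapshot(n); cv2.imwrite(f'pics/{n}9.png',cv2.resize(p[c[0]:c[1],c[2]:c[3],::-1],None,fx=4,fy=4,interpolation=cv2.INTER_CUBIC))
E
```

```text
t: 11.35
tcp_pos: [0.4715, -0.1457, 0.2571]
tool_rot: [0.809, 0.588, -0.0, -0.0]
force: [0.2, 1.2, 0.3]
finger_gap: -0.002
gripper_force: 0.0
t: 12.18
tcp_pos: [0.5461, 0.0838, 0.2557]
tool_rot: [0.808, 0.589, -0.0, 0.0]
force: [-0.2, 0.2, 0.3]
finger_gap: 0.004
gripper_force: 0.0
```

View pics/top9.png

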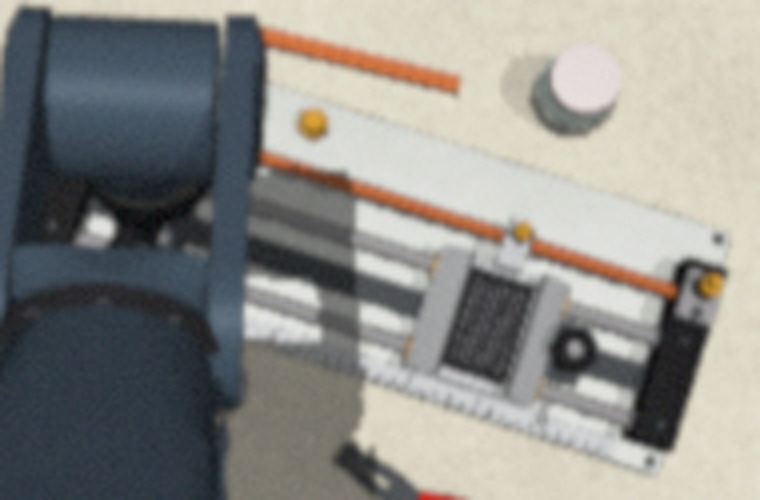

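View pics/side9.png

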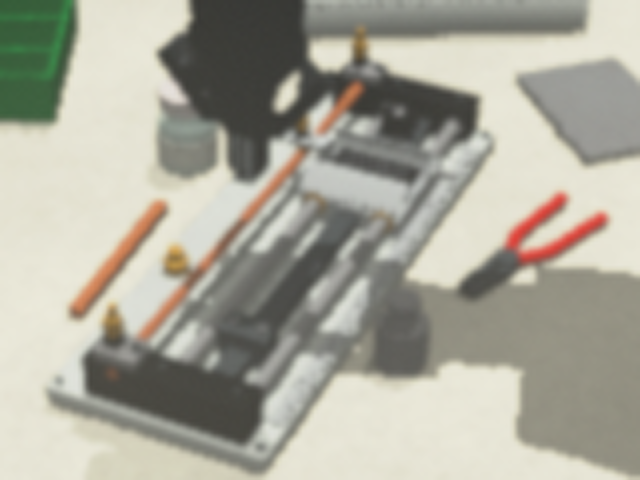

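The knob is at (573,349), essentially where it began. The carriage pad has moved to (490,326), with its shoulder up against the stop, and the arm is clear with everything else in place. Handing in.

```bash
python3 -c "
from station import manip
print(manip.sign_off())"
```

```text
the job is handed in; nothing more can be done
None
```

I pushed the carriage to rest against the gauge-length stop with the pad held down, then lifted straight off so the pad could spring up, and handed the job in at about 12 s. The stop had not visibly moved. I didn't measure the pad's height after lifting, and `sign_off` gave no verdict.

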